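# Start the cooling timers, longest first

### The arm

A 6-joint arm with a two-finger parallel gripper is mounted at the origin on the work surface. World frame = base frame: x ahead of the robot, y to its left, z up, the work surface at z = 0. Lengths are in m, angles in rad, forces in N, time in s.
With the tool pointing down it reaches from about 0.35 to 0.975 m from the base axis. Payload 17.4 kg.
Tool frame: the origin (TCP) lies midway between the tips of the shut fingers; the grasp point (between the pads) lies 19 mm behind it (hold_point_z is the distance from the TCP to the grasp point, in m); z points along the fingers, y is the direction in which the jaws open and shut (so a half turn about z gives the same grasp; the last joint's range is limited). The gripper opens to 85 mm and grips with 20 to 120 N. Pads are 22 mm wide; open, the fingers measure 114 mm over their backs; the gripper's body (76 mm by 85 mm) begins 54 mm behind the grasp point. The pads swing forward as they close: fully open they stand 13 mm farther back than shut.
Start: joints at [1.211, 0.116, 1.442, -0, 1.584, -0.038], TCP at [0.213, 0.64, 0.231] pointing down, gripper open.
Joint ranges: [-2.83, 2.83], [-0.83, 2.19], [0.07, 2.5], [-1.14, 4.28], [0.01, 3], [-2.97, 2.97]. Speed limits (rad/s): [1.89, 1.89, 2.22, 3.14, 3.14, 3.14].

### API

Orientations are given as a unit quaternion [x, y, z, w].
In Python, from plant import sense, snapshot, close_job, hold_point_z gives the robot as it stands.
- The arm moves only by the tool arm_command, never from a script. Its argument "increments" is a list of rows, each a list of 3 entries, a list of its own where there are three numbers: the opening, from 0 (shut) to 1 (fully open), then the shift along the tool's x, y, z in cm, then the turn, a rotation vector about the tool's x, y, z in degrees. A call has 1 to 12 rows; each row is the pose to reach, as a shift and turn from the pose measured when the call began, along the tool's axes at that moment; what a row does not reach only later rows make up. A row lasts 1/8 s, in which the tool goes at most 62.5 mm and 10.7 degrees, less where a joint would pass 70% of its speed; a pose out of reach is approached as far as the arm can. A call with a gripper value outside its range is refused whole. The fingers move at their own pace and stop on an object; the grip force is fixed at half the most. Time passes only in rows, so rows that repeat a pose let the fingers close. It gives the time, the measured TCP pose, the force and the opening at its end, in the units of the state.
- sense(): the state, without advancing time (a new reading comes with each control period).
- snapshot(name): name is "scene" or "side" or "wrist"; returns a dict with "img" (480x640x3 uint8, blue, green, red), "depth" (480x640 float32, m along the optical axis (not along the pixel's ray), 0 where there is no reading), "intrinsics" (3x3 intrinsics, pixels), "rvec" (rotation vector, rad) and "tvec" (3), from world to camera coordinates, as OpenCV has them. Camera axes: x right, y down, z forward; pixel columns grow to the right and rows downward; lengths in m; the calibration is good to about 2 mm. A picture is of the moment at which its call begins.
- close_job(): hands the job in, once; it reports no verdict.
The state is a dict: "t": time; "q": joint angles; "joint_vel": joint speeds; "joint_efforts": joint torques, N m; "eef_pos": TCP position; "orientation": TCP orientation; "contact_force": force on the tool from outside, world axes, zero at the start; "ft_torque": the same for the moment, N m; "width": finger opening in m.
Only numpy, scipy, OpenCV 4.12 (cv2) and the standard library are available. Lean on these libraries where they do the work, as an engineer would, in place of code of your own. Each camera call takes 0.05 s, during which the arm holds its last target.

### The job

Fresh bread is cooling, each loaf with its own timer standing on the robot's side of it. Lightly press the start button of the long loaf's timer fully down, then the round loaf's, then the small roll's, so that each stays down. Only touch the buttons: do not lift or shift the timers, do not press the spare timer that stands by itself, and leave the bread and everything else where it is.

Things in the scene. Friction and masses are not known exactly. Their poses are not given: they have to be found in the camera images.
- timer_long: the timer in front of the long loaf: a loose grey plastic block, 84 mm (its x) by 66 mm (its y) by 28 mm high, 0.32 kg, with a dark display on its -x end; identical to the other timers. Origin: centre of its underside, z up. A white round start button, 40 mm across, stands 16 mm proud of its top, 14 mm from the origin towards +x.
- start_long_top (a point): centre of the top face of the start button of the timer in front of the long loaf; it moves down with the button. 44 mm above the table when not pressed, 36 mm when fully down and let go.
- start_long (a joint): travel of that start button in m: 0 standing up (not started), 0.008 fully down (started). It slides straight down against a steady 3 N, stops at 0.008 and stays down where it is left. The button's cap rides on a rubber cushion, so its top yields a little more than the travel (1 mm for every 3 N, at most 5 mm) and rises again by that much when let go; 6 to 12 N is a light, sufficient press.
- timer_round: the timer in front of the round loaf: a loose grey plastic block, 84 mm (its x) by 66 mm (its y) by 28 mm high, 0.32 kg, with a dark display on its -x end; identical to the other timers. Origin: centre of its underside, z up. A white round start button, 40 mm across, stands 16 mm proud of its top, 14 mm from the origin towards +x.
- start_round_top (a point): centre of the top face of the start button of the timer in front of the round loaf; it moves down with the button. 44 mm above the table when not pressed, 36 mm when fully down and let go.
- start_round (a joint): travel of that start button in m: 0 standing up (not started), 0.008 fully down (started). It slides straight down against a steady 3 N, stops at 0.008 and stays down where it is left. The button's cap rides on a rubber cushion, so its top yields a little more than the travel (1 mm for every 3 N, at most 5 mm) and rises again by that much when let go; 6 to 12 N is a light, sufficient press.
- timer_roll: the timer in front of the small roll: a loose grey plastic block, 84 mm (its x) by 66 mm (its y) by 28 mm high, 0.32 kg, with a dark display on its -x end; identical to the other timers. Origin: centre of its underside, z up. A white round start button, 40 mm across, stands 16 mm proud of its top, 14 mm from the origin towards +x.
- start_roll_top (a point): centre of the top face of the start button of the timer in front of the small roll; it moves down with the button. 44 mm above the table when not pressed, 36 mm when fully down and let go.
- start_roll (a joint): travel of that start button in m: 0 standing up (not started), 0.008 fully down (started). It slides straight down against a steady 3 N, stops at 0.008 and stays down where it is left. The button's cap rides on a rubber cushion, so its top yields a little more than the travel (1 mm for every 3 N, at most 5 mm) and rises again by that much when let go; 6 to 12 N is a light, sufficient press.
- timer_spare: the spare timer, which stands by itself at the robot's left or right, farther back (smaller x) than the other timers, with no loaf next to it (more than 230 mm from any loaf's centre): a loose grey plastic block, 84 mm (its x) by 66 mm (its y) by 28 mm high, 0.32 kg, with a dark display on its -x end; identical to the other timers. Origin: centre of its underside, z up. A white round start button, 40 mm across, stands 16 mm proud of its top, 14 mm from the origin towards +x.
- start_spare_top (a point): centre of the top face of the start button of the spare timer, which stands by itself at the robot's left or right, farther back (smaller x) than the other timers, with no loaf next to it (more than 230 mm from any loaf's centre); it moves down with the button. 44 mm above the table when not pressed, 36 mm when fully down and let go.
- start_spare (a joint): travel of that start button in m: 0 standing up (not started), 0.008 fully down (started). It slides straight down against a steady 3 N, stops at 0.008 and stays down where it is left. The button's cap rides on a rubber cushion, so its top yields a little more than the travel (1 mm for every 3 N, at most 5 mm) and rises again by that much when let go; 6 to 12 N is a light, sufficient press.
- long_loaf: the long loaf, 220 mm long (its y), 88 mm wide, top 72 mm above the table, tray 250 by 120 mm, on its low aluminium tray (one loose piece). Its timer stands on its robot side, between loaf and robot, 155 to 175 mm from centre to centre. Origin: centre of the tray's underside, z up.
- round_loaf: the round loaf, 140 mm across, top 78 mm above the table, tray 160 mm square, on its low aluminium tray (one loose piece). Its timer stands on its robot side, between loaf and robot, 155 to 175 mm from centre to centre. Origin: centre of the tray's underside, z up.
- roll: the small roll, 84 mm across, top 52 mm above the table, tray 110 mm square, on its low aluminium tray (one loose piece). Its timer stands on its robot side, between loaf and robot, 155 to 175 mm from centre to centre. Origin: centre of the tray's underside, z up.
- shaker: steel shaker, 38 mm across, 75 mm tall, loose, among the timers. Origin: centre of its underside. Leave it alone.
- jar: small glass jar with a steel cap, 38 mm across, 70 mm tall, loose, among the timers. Origin: centre of its underside. Leave it alone.
- bowl: steel bowl, 120 mm across, 50 mm high, loose, near the robot on the side where the spare timer is not. Origin: centre of its underside. Leave it alone.
Things that resemble listed ones, but are neither listed nor needed, are in the scene too. What is shaped like the timer_roll but red is not meant.

How it is judged:
By the outcome, as a careful person would: the job done as asked, in the order asked, and still so for the second after the job is handed in, with the robot touching nothing.
It also fails if it takes over 48 s, if anything falls off the work surface, if the arm or the gripper's body presses on something with over 40 N, if the wrist force passes 120 N, or if a joint passes its speed limit or range.

## Working session

There is one attempt and no reset: what is moved stays moved. The work goes in short steps, Python scripts to look and compute and a tool call to move; the robot and the scene stay as the last step left them, time stands still between calls to the robot, and variables do not carry over. Pictures are saved under pics/ and viewed, and the job is handed in when it is done.

Besides the shell and the picture viewer there is one more tool, called as name([rows], argument=value, ...), one row to a line, values as JSON. arm_command: Moves the arm, as the interface text tells. Its arguments: {"type":"object","properties":{"increments":{"type":"array","items":{"type":"array"}}},"required":["increments"]}

```bash
ls; mkdir -p pics; python3 - <<'E'
from plant import sense, snapshot, hold_point_z
import cv2,pickle
s=sense(); print(s); print(hold_point_z)
for n in ("scene","side","wrist"):
    d=snapshot(n); pickle.dump(d,open(f"{n}0.pkl","wb")); cv2.imwrite(f"pics/{n}0.png",d["img"]); print(n,d["intrinsics"],d["rvec"],d["tvec"])
E
```

```text
pics
{'t': 0.0, 'q': array([ 1.21119961e+00,  1.16519373e-01,  1.44228039e+00, -1.53927630e-05,
        1.58403793e+00, -3.78215160e-02]), 'joint_vel': array([-1.22083050e-03,  3.99635416e-04, -6.79791479e-05,  8.43394577e-04,
        1.46047599e-03, -1.58264722e-03]), 'joint_efforts': array([-2.91718061e-03, -7.31991076e+01, -6.32485986e+01, -1.50817232e-04,
        6.44498112e-03,  7.25468658e-05]), 'eef_pos': array([0.21342411, 0.64015588, 0.23053028]), 'orientation': array([ 1.60194474e-01,  9.87085276e-01, -6.11788787e-04, -1.15343499e-04]), 'contact_force': array([0.06041811, 0.07624537, 0.31330257]), 'ft_torque': array([-0.01833794,  0.03974221, -0.02261331]), 'width': 0.08495026201835108}
0.0187
scene [[501.95128934   0.         323.87126241]
 [  0.         501.95128934 243.66272385]
 [  0.           0.           1.        ]] [ 1.54950946  2.0254589  -0.79522952] [ 0.14138342 -0.31294043  1.60703992]
side [[488.88958168   0.         317.72975402]
 [  0.         488.88958168 247.1347111 ]
 [  0.           0.           1.        ]] [ 2.24597635 -0.63589251  0.28826382] [-0.44723591  0.21589188  0.81343595]
wrist [[338.64551384   0.         312.46721814]
 [  0.         338.64551384 239.65009316]
 [  0.           0.           1.        ]] [-2.33050587 -1.68200831 -0.26441893] [-0.6744126  -0.04238118  0.38108729]
```

View pics/scene0.png

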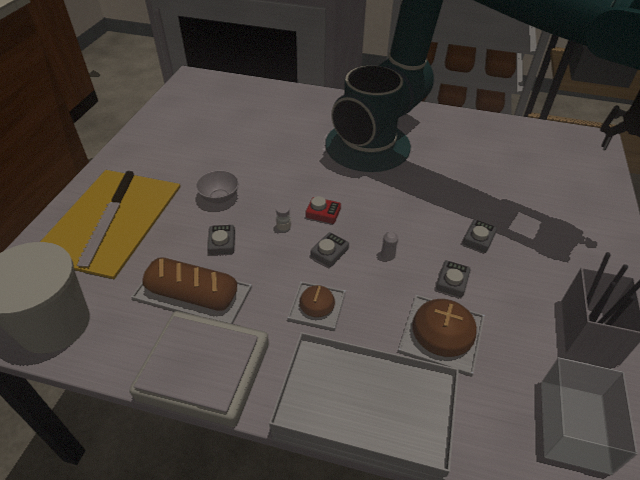

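View pics/side0.png

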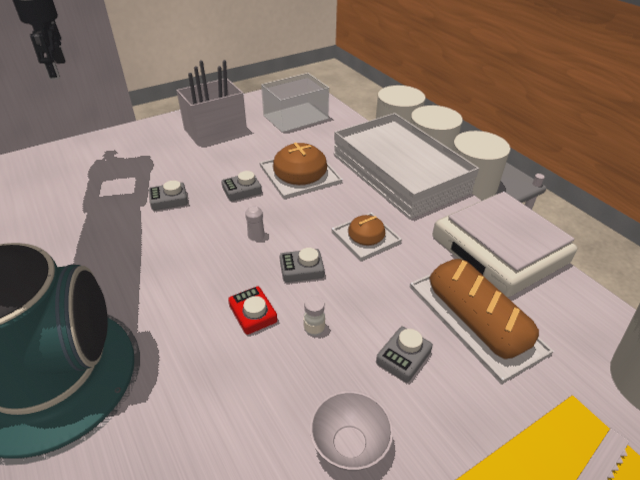

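View pics/wrist0.png

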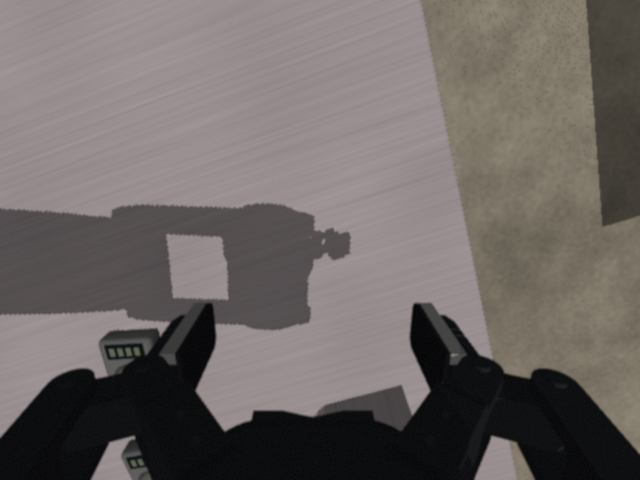

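The scene view shows the long loaf's timer at (221,239), the roll's at (329,248) and the round's at (453,277). The spare is at (480,235) and the red lookalike at (323,209). In the side view the same four are at (408,342), (308,257), (246,179) and (172,188). Next I'll triangulate the button tops.

```bash
cat > h.py <<'E'
import cv2,numpy as np
def RT(d): return cv2.Rodrigues(np.array(d["rvec"]))[0],np.array(d["tvec"]).reshape(3)
def ray(d,u,v):
    R,t=RT(d); K=d["intrinsics"]; r=R.T@np.linalg.inv(K)@np.array([u,v,1.]); return -R.T@t,r
def plane(d,u,v,z):
    o,r=ray(d,u,v); return o+r*(z-o[2])/r[2]
def tri(d1,p1,d2,p2):
    P=[]
    for d in(d1,d2):
        R,t=RT(d); P.append(d["intrinsics"]@np.c_[R,t])
    X=cv2.triangulatePoints(P[0],P[1],np.array(p1,float).reshape(2,1),np.array(p2,float).reshape(2,1)).ravel(); X=X[:3]/X[3]
    o,r=ray(d1,*p1);o2,r2=ray(d2,*p2);n=np.cross(r,r2);n/=np.linalg.norm(n)
    return X,abs((o2-o)@n)
def dpt(d,u,v):
    z=d["depth"][v,u]; o,r=ray(d,u,v); return o+r*z
def world(d):
    R,t=RT(d);K=d["intrinsics"];v,u=np.mgrid[:480,:640];z=d["depth"]
    c=np.stack([(u-K[0,2])/K[0,0]*z,(v-K[1,2])/K[1,1]*z,z],-1)
    return (c-t)@R
E
python3 - <<'E'
from h import *; import pickle
S=pickle.load(open("scene0.pkl","rb"));D=pickle.load(open("side0.pkl","rb"))
seeds={"long":((221,236),(410,340)),"roll":((329,245),(308,257)),"round":((454,273),(246,178)),"spare":((480,231),(172,187))}
# bright mask crops
for n,d,i in(("sc",S,0),("si",D,1)):
    row=[]
    for k,p in seeds.items():
        u,v=p[i]; c=d["img"][v-25:v+25,u-25:u+25]; row.append(cv2.resize(c,(200,200),interpolation=0))
    cv2.imwrite(f"pics/crop_{n}.png",np.hstack(row))
WS,WD=world(S),world(D)
for k,p in seeds.items():
    c=[]
    for d,(u,v),W in((S,p[0],WS),(D,p[1],WD)):
        # pixels on button top by depth height
        w=W[v-25:v+25,u-25:u+25]; g=d["img"][v-25:v+25,u-25:u+25].max(-1)
        m=((w[...,2]>.039)&(w[...,2]<.05)&(g>110)).astype(np.uint8)
        n,l,st,ce=cv2.connectedComponentsWithStats(m)
        j=1+st[1:,4].argmax(); q=w[l==j]
        cnt=max(cv2.findContours((l==j).astype(np.uint8),0,1)[0],key=len); e=cv2.fitEllipse(cv2.convexHull(cnt))
        uv=np.array(e[0])+[u-25,v-25]; c.append(uv)
        print(k,st[j,4],"ell",uv.round(1),np.round(e[1],1),"depthmean",q.mean(0).round(4),"zmax",np.round(np.percentile(q[:,2],90),4),"plane44",plane(d,*uv,.044).round(4))
    X,g=tri(S,c[0],D,c[1]); print("   TRI",X.round(4),"gap",round(g,4),"r",np.hypot(*X[:2]).round(3))
E
```

```text
long 118 ell [219.2 235. ] [10.  14.4] depthmean [ 0.5407 -0.2753  0.0457] zmax 0.0477 plane44 [ 0.5392 -0.2764  0.044 ]
long 363 ell [410.2 338.6] [19.4 23.6] depthmean [ 0.539  -0.2748  0.0419] zmax 0.0434 plane44 [ 0.5376 -0.2762  0.044 ]
   TRI [ 0.5383 -0.2763  0.0433] gap 0.0011 r 0.605
roll 123 ell [326.3 244.2] [10.6 14.6] depthmean [ 0.4986 -0.0091  0.0455] zmax 0.0478 plane44 [ 0.4973 -0.0097  0.044 ]
roll 217 ell [307.9 254.7] [14.5 19. ] depthmean [ 0.4974 -0.0088  0.0417] zmax 0.0433 plane44 [ 0.4958 -0.0113  0.044 ]
   TRI [ 0.4964 -0.0101  0.0428] gap 0.0003 r 0.497
round 145 ell [454.4 274.5] [11.3 15.8] depthmean [0.5116 0.3059 0.0449] zmax 0.0472 plane44 [0.5108 0.3059 0.044 ]
round 128 ell [245.4 175.8] [10.2 15.9] depthmean [0.5105 0.3052 0.0414] zmax 0.0431 plane44 [0.5089 0.3012 0.044 ]
   TRI [0.5099 0.3055 0.0419] gap 0.002 r 0.594
spare 108 ell [480.6 230.7] [ 9.2 14.2] depthmean [0.3449 0.3585 0.0451] zmax 0.0467 plane44 [0.3441 0.359  0.044 ]
spare 142 ell [171.4 185.8] [10.5 17.2] depthmean [0.3449 0.3581 0.0414] zmax 0.043 plane44 [0.3442 0.3536 0.044 ]
   TRI [0.3443 0.3583 0.0424] gap 0.0031 r 0.497
```

```bash
python3 -c "
import cv2,numpy as np
cv2.imwrite('pics/crops.png',np.vstack([cv2.imread('pics/crop_sc.png'),cv2.imread('pics/crop_si.png')]))"
```

```text
(no output)
```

View pics/crops.png

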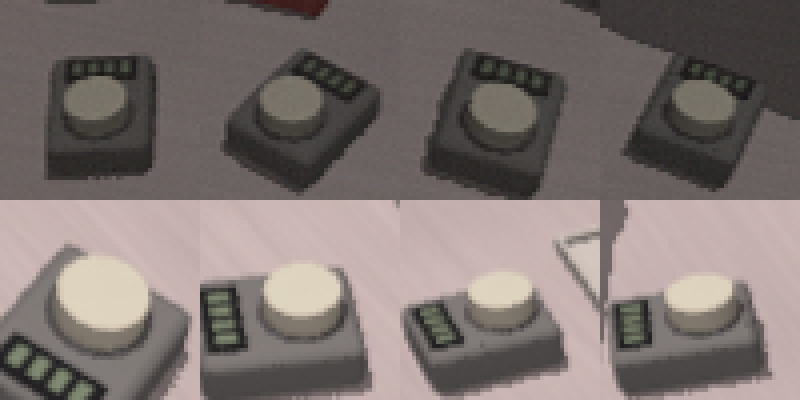

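```bash
cat >> h.py <<'E'
from scipy.spatial.transform import Rotation
def delta(s,p):
    return (Rotation.from_quat(s["orientation"]).inv().apply(np.array(p)-s["eef_pos"])*100).round(2)
E
python3 - <<'E'
from h import *; import pickle
from plant import sense
S=pickle.load(open("scene0.pkl","rb"));D=pickle.load(open("side0.pkl","rb"))
for n,uv,z in(("long",(190,285),.05),("round",(445,328),.05),("rollbread",(318,302),.03),("shaker",(390,236),.075),("jar",(283,210),.07)):
    print(n,plane(S,*uv,z).round(3))
s=sense();print(delta(s,(.539,-.2755,.12)))
W=world(S);m=(S["depth"]>0)
print("max z in table centre", [ (k,W[v0:v1,u0:u1,2].max().round(3)) for k,(u0,u1,v0,v1) in {"mid":(190,500,190,300),"block":(560,640,250,360)}.items()], W[300,590].round(3))
E
```

```text
long [ 0.71  -0.274  0.05 ]
round [0.673 0.298 0.05 ]
rollbread [0.664 0.015 0.03 ]
shaker [0.457 0.14  0.075]
jar [ 0.434 -0.142  0.07 ]
[-59.85 -76.57  11.14]
max z in table centre [('mid', np.float64(0.945)), ('block', np.float64(0.945))] [0.509 0.607 0.049]
```

arm_command([
  [0,[-59.85,-76.57,4],[0,0,0]],
  [0,[-59.85,-76.57,4],[0,0,0]],
  [0,[-59.85,-76.57,4],[0,0,0]],
  [0,[-59.85,-76.57,4],[0,0,0]],
  [0,[-59.85,-76.57,4],[0,0,0]],
  [0,[-59.85,-76.57,4],[0,0,0]],
  [0,[-59.85,-76.57,4],[0,0,0]],
  [0,[-59.85,-76.57,4],[0,0,0]],
  [0,[-59.85,-76.57,4],[0,0,0]],
  [0,[-59.85,-76.57,4],[0,0,0]],
  [0,[-59.85,-76.57,4],[0,0,0]],
  [0,[-59.85,-76.57,4],[0,0,0]],
])

```text
t: 1.65
eef_pos: [0.4647, -0.068, 0.2006]
orientation: [0.16, 0.987, -0.0, 0.0]
contact_force: [1.4, 0.7, 1.3]
width: -0.0
```

```bash
python3 -c "
from h import *
from plant import sense
s=sense();print(s,delta(s,(.539,-.2755,.07)))"
```

```text
{'t': 1.65, 'q': array([-1.99108811e-01, -3.35919187e-01,  1.90658501e+00, -7.20890667e-04,
        1.57040844e+00, -1.44766481e+00]), 'joint_vel': array([-9.67269399e-01,  5.19108364e-01, -3.48155450e-01, -9.63078298e-05,
       -1.70784372e-01, -9.63098951e-01]), 'joint_efforts': array([ 10.57303458, -42.94491649, -58.34255219,  -0.28051145,
         0.76736262,   2.43048102]), 'eef_pos': array([ 0.46466462, -0.06796024,  0.20058738]), 'orientation': array([ 1.60423903e-01,  9.87048111e-01, -3.70029297e-04,  2.45316620e-04]), 'contact_force': array([1.4359088 , 0.7434944 , 1.32499003]), 'ft_torque': array([ 0.03802303, -0.02993618,  0.03888573]), 'width': -1.3505381009806845e-05} [-13.62 -17.32  13.08]
```

arm_command([
  [0,[-13.6,-17.3,5],[0,0,0]],
  [0,[-13.6,-17.3,5],[0,0,0]],
  [0,[-13.6,-17.3,5],[0,0,0]],
  [0,[-13.6,-17.3,5],[0,0,0]],
  [0,[-13.6,-17.3,9],[0,0,0]],
  [0,[-13.6,-17.3,13],[0,0,0]],
  [0,[-13.6,-17.3,13],[0,0,0]],
  [0,[-13.6,-17.3,13],[0,0,0]],
])

```text
t: 2.65
eef_pos: [0.5395, -0.2754, 0.0725]
orientation: [0.16, 0.987, -0.001, 0.001]
contact_force: [0.4, 0.0, 0.6]
width: -0.0001
```

```bash
cat > look.py <<'E'
import sys
from h import *
from plant import sense,snapshot
n=sys.argv[1]; u,v=int(sys.argv[2]),int(sys.argv[3]); p=eval(sys.argv[4])
s=sense();print(s["t"],s["eef_pos"].round(4),s["contact_force"].round(2),s["joint_vel"].round(3).tolist(),delta(s,p))
d=snapshot("side");c=d["img"][max(0,v-60):v+60,u-80:u+80];cv2.imwrite(f"pics/{n}.png",cv2.resize(c,None,fx=4,fy=4,interpolation=0))
E
python3 look.py a1 410 320 "(.539,-.2755,.050)"
```

```text
2.65 [ 0.5395 -0.2754  0.0725] [0.45 0.01 0.56] [0.001, -0.016, -0.012, -0.001, -0.004, 0.001] [ 0.05 -0.02  2.25]
```

View pics/a1.png

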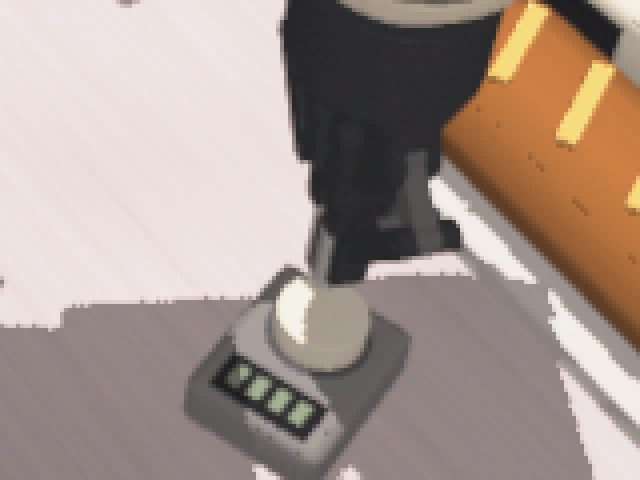

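```bash
python3 - <<'E'
from h import *; import pickle
D=pickle.load(open("side0.pkl","rb"))
for p in((.5395,-.2754,.0725),(.5395,-.2754,.044)):
    print((cv2.projectPoints(np.array([p]),np.array(D["rvec"]),np.array(D["tvec"]),D["intrinsics"],None)[0].ravel()-[330,260])*4)
E
```

```text
[332.50076118 269.11881598]
[323.03541712 311.29964671]
```

arm_command([
  [0,[0,0,1.5],[0,0,0]],
  [0,[0,0,2.5],[0,0,0]],
  [0,[0,0,2.9],[0,0,0]],
  [0,[0,0,3.3],[0,0,0]],
  [0,[0,0,3.6],[0,0,0]],
  [0,[0,0,3.8],[0,0,0]],
  [0,[0,0,3.8],[0,0,0]],
  [0,[0,0,3.8],[0,0,0]],
])

```text
t: 3.7
eef_pos: [0.5399, -0.2756, 0.0351]
orientation: [0.16, 0.987, -0.001, 0.001]
contact_force: [-1.8, 1.1, 2.1]
width: -0.0001
```

arm_command([
  [0,[0,0,0.1],[0,0,0]],
  [0,[0,0,0.2],[0,0,0]],
  [0,[0,0,0.2],[0,0,0]],
  [0,[0,0,0.2],[0,0,0]],
])

```text
t: 4.2
eef_pos: [0.54, -0.2757, 0.0335]
orientation: [0.16, 0.987, -0.001, 0.002]
contact_force: [-3.9, 1.8, 6.8]
width: 0.0001
```

```bash
python3 look.py a2 410 320 "(.539,-.2755,.032)"
```

```text
4.2 [ 0.54   -0.2757  0.0335] [-3.93  1.78  6.85] [-0.002, 0.001, 0.001, -0.002, 0.0, -0.0] [ 0.1  -0.01  0.15]
```

View pics/a2.png

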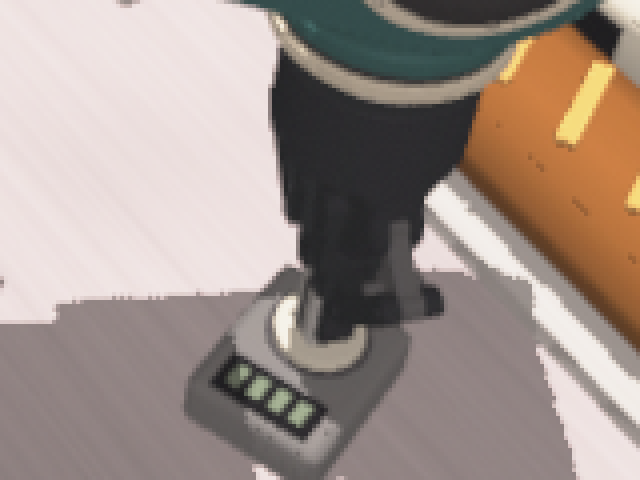

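arm_command([
  [0,[0.05,0,0.03],[0,0,0]],
  [0,[0.05,0,0.06],[0,0,0]],
  [0,[0.05,0,0.06],[0,0,0]],
])

```text
t: 4.62
eef_pos: [0.5399, -0.2757, 0.0335]
orientation: [0.16, 0.987, -0.001, 0.002]
contact_force: [-0.9, 1.8, 7.3]
width: -0.0004
```

arm_command([
  [0,[0,0,-0.3],[0,0,0]],
  [0,[0,0,-1],[0,0,0]],
  [0,[0,0,-5],[0,0,0]],
  [0,[0,0,-11],[0,0,0]],
  [0,[0,0,-12],[0,0,0]],
  [0,[0,0,-12],[0,0,0]],
])

```text
t: 5.38
eef_pos: [0.5396, -0.2755, 0.154]
orientation: [0.16, 0.987, -0.001, 0.003]
contact_force: [-0.3, 0.3, -0.5]
width: 0.0001
```

```bash
cat > chk.py <<'E'
import sys
from h import *
from plant import sense,snapshot
D=snapshot("side");WD=world(D)
seeds={"long":(410,340),"roll":(308,257),"round":(246,178),"spare":(172,187)}
for k,(u,v) in seeds.items():
    w=WD[v-25:v+25,u-25:u+25]; g=D["img"][v-25:v+25,u-25:u+25].max(-1)
    m=((w[...,2]>.0315)&(w[...,2]<.055)&(g>100)).astype(np.uint8)
    n,l,st,ce=cv2.connectedComponentsWithStats(m)
    j=1+st[1:,4].argmax(); q=w[l==j]; print(k,len(q),"z p50,p90",np.percentile(q[:,2],[50,90]).round(4),"xy",q[:,:2].mean(0).round(4))
cv2.imwrite(f"pics/{sys.argv[1]}.png",D["img"])
s=sense();print(s["t"],s["eef_pos"].round(4),s["contact_force"].round(2),delta(s,eval(sys.argv[2])))
E
python3 chk.py b1 "(.5105,.3055,.14)"
```

```text
long 351 z p50,p90 [0.034  0.0358] xy [ 0.5391 -0.2747]
roll 276 z p50,p90 [0.0411 0.0433] xy [ 0.4961 -0.0114]
round 170 z p50,p90 [0.0407 0.0427] xy [0.5097 0.3023]
spare 187 z p50,p90 [0.041  0.0435] xy [0.3446 0.3554]
5.425 [ 0.5392 -0.2752  0.1526] [-0.03 -0.41 -0.11] [21.1  54.18  1.12]
```

View pics/b1.png

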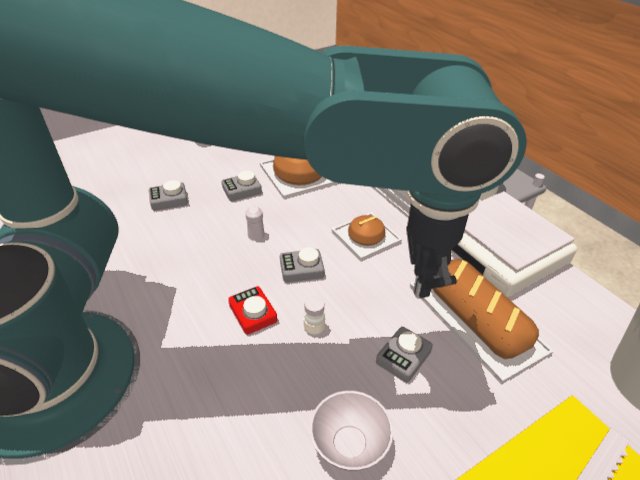

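The long timer's button top dropped from about 43.4 to 35.8 mm and the timer didn't move. The round one is next.

arm_command([
  [0,[21.1,54.2,0],[0,0,0]],
  [0,[21.1,54.2,0],[0,0,0]],
  [0,[21.1,54.2,0],[0,0,0]],
  [0,[21.1,54.2,0],[0,0,0]],
  [0,[21.1,54.2,0],[0,0,0]],
  [0,[21.1,54.2,0],[0,0,0]],
  [0,[21.1,54.2,0],[0,0,0]],
  [0,[21.1,54.2,0],[0,0,0]],
  [0,[21.1,54.2,0],[0,0,0]],
  [0,[21.1,54.2,1],[0,0,0]],
  [0,[21.1,54.2,3],[0,0,0]],
  [0,[21.1,54.2,5],[0,0,0]],
])

```text
t: 6.92
eef_pos: [0.5104, 0.3042, 0.0987]
orientation: [0.161, 0.987, -0.002, 0.001]
contact_force: [0.4, -0.1, -0.6]
width: -0.0002
```

```bash
python3 look.py c1 246 160 "(.5105,.3055,.070)"
```

```text
6.925 [0.5104 0.3042 0.0987] [ 0.39 -0.1  -0.59] [-0.011, 0.111, 0.154, 0.004, -0.268, 0.002] [0.04 0.14 2.87]
```

arm_command([
  [0,[0.04,0.1,2],[0,0,0]],
  [0,[0.04,0.1,2.8],[0,0,0]],
  [0,[0.04,0.1,2.8],[0,0,0]],
])

```text
t: 7.35
eef_pos: [0.5095, 0.3037, 0.0676]
orientation: [0.161, 0.987, -0.003, -0.0]
contact_force: [-0.4, 0.1, 1.0]
width: 0.0001
```

```bash
python3 look.py c2 246 160 "(.5105,.3055,.036)"
```

```text
7.35 [0.5095 0.3037 0.0676] [-0.4   0.1   0.98] [0.005, -0.012, -0.021, -0.0, 0.01, 0.002] [-0.04  0.22  3.16]
```

View pics/c2.png

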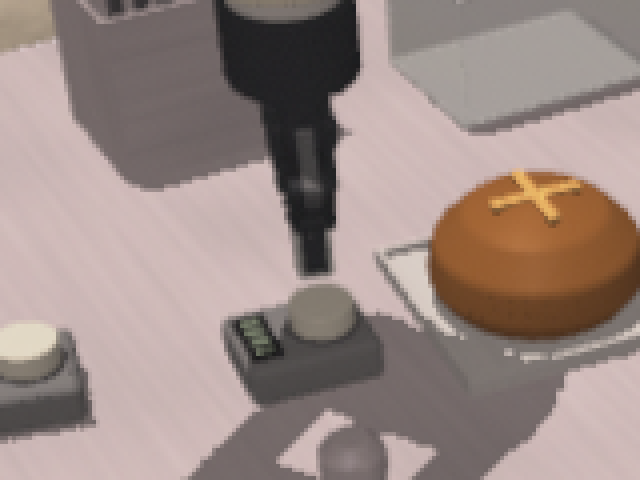

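The fingertip is over the round timer's button: tip at (315,272), button at (321,308) in the enlarged crop.

arm_command([
  [0,[0,0.1,1.3],[0,0,0]],
  [0,[0,0.1,2.1],[0,0,0]],
  [0,[0,0.1,2.5],[0,0,0]],
  [0,[0,0.1,2.9],[0,0,0]],
  [0,[0,0.1,3.2],[0,0,0]],
  [0,[0,0.1,3.4],[0,0,0]],
  [0,[0,0.1,3.4],[0,0,0]],
  [0,[0,0.1,3.4],[0,0,0]],
])

```text
t: 8.4
eef_pos: [0.5101, 0.3049, 0.0346]
orientation: [0.161, 0.987, -0.002, 0.0]
contact_force: [-1.9, -0.4, 3.8]
width: -0.0001
```

arm_command([
  [0,[0.03,0,0.08],[0,0,0]],
  [0,[0.04,0,0.17],[0,0,0]],
  [0,[0.04,0,0.17],[0,0,0]],
  [0,[0.04,0,0.17],[0,0,0]],
])

```text
t: 8.9
eef_pos: [0.5101, 0.305, 0.0334]
orientation: [0.161, 0.987, -0.002, 0.001]
contact_force: [-1.6, -1.6, 8.0]
width: -0.0005
```

arm_command([
  [0,[0,0,-0.3],[0,0,0]],
  [0,[0,0,-1],[0,0,0]],
  [0,[0,0,-5],[0,0,0]],
  [0,[0,0,-11],[0,0,0]],
  [0,[0,0,-12],[0,0,0]],
  [0,[0,0,-12],[0,0,0]],
])

```text
t: 9.65
eef_pos: [0.5102, 0.3056, 0.1539]
orientation: [0.161, 0.987, -0.002, 0.001]
contact_force: [0.4, 0.2, -0.9]
width: -0.0002
```

```bash
python3 chk.py b2 "(.4975,-.0095,.14)"
```

```text
long 352 z p50,p90 [0.0339 0.0357] xy [ 0.5391 -0.2747]
roll 273 z p50,p90 [0.0412 0.0429] xy [ 0.4961 -0.0111]
round 123 z p50,p90 [0.0334 0.0349] xy [0.5114 0.3053]
spare 186 z p50,p90 [0.0411 0.0428] xy [0.3443 0.3553]
9.7 [0.5098 0.3054 0.1525] [-0.49  0.33 -0.57] [ -8.86 -30.23   1.41]
```

View pics/b2.png

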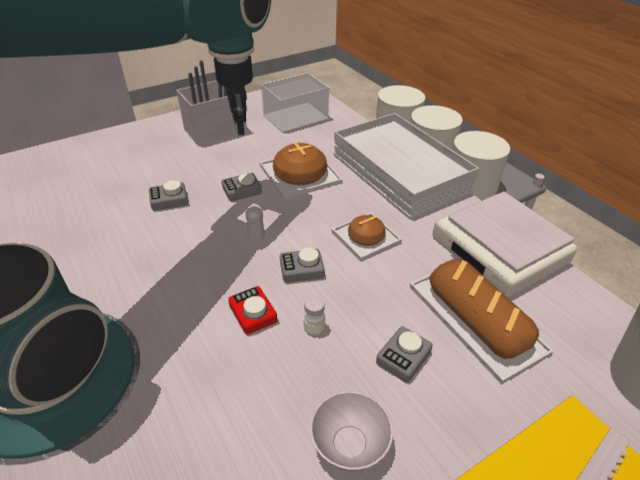

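The round timer's button is down by about 8 mm, with the timer still at (242,186). Now the roll's.

arm_command([
  [0,[-8.9,-30.2,0],[0,0,0]],
  [0,[-8.9,-30.2,0],[0,0,0]],
  [0,[-8.9,-30.2,0],[0,0,0]],
  [0,[-8.9,-30.2,0],[0,0,0]],
  [0,[-8.9,-30.2,0],[0,0,0]],
  [0,[-8.9,-30.2,0],[0,0,0]],
  [0,[-8.9,-30.2,3],[0,0,0]],
  [0,[-8.9,-30.2,6],[0,0,0]],
  [0,[-8.9,-30.2,8.3],[0,0,0]],
  [0,[-8.9,-30.2,8.3],[0,0,0]],
  [0,[-8.9,-30.2,8.3],[0,0,0]],
])

```text
t: 11.08
eef_pos: [0.4981, -0.0093, 0.0714]
orientation: [0.161, 0.987, -0.002, 0.0]
contact_force: [-0.5, -0.3, 1.5]
width: -0.0
```

```bash
python3 look.py d1 308 245 "(.4975,-.0095,.036)"
```

```text
11.075 [ 0.4981 -0.0093  0.0714] [-0.53 -0.31  1.48] [-0.004, -0.01, -0.012, -0.0, 0.0, -0.003] [ 0.06 -0.02  3.54]
```

View pics/d1.png

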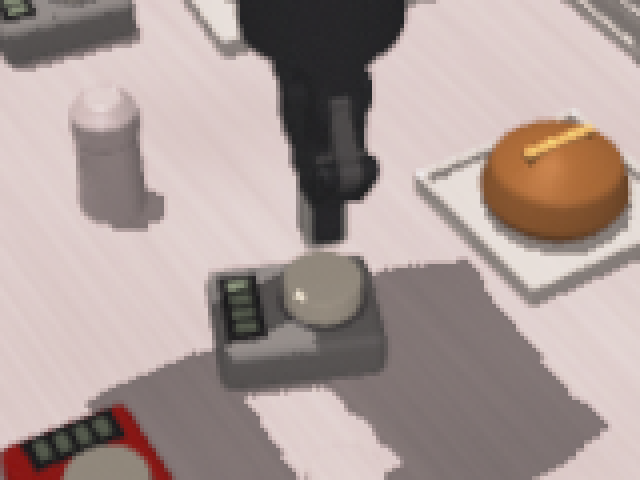

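The tip is above the roll timer's button (tip at (322,240), button at (323,288)).

arm_command([
  [0,[0.03,0,1.5],[0,0,0]],
  [0,[0.03,0,2.4],[0,0,0]],
  [0,[0.03,0,2.8],[0,0,0]],
  [0,[0.03,0,3.2],[0,0,0]],
  [0,[0.03,0,3.5],[0,0,0]],
  [0,[0.03,0,3.75],[0,0,0]],
  [0,[0.03,0,3.75],[0,0,0]],
  [0,[0.03,0,3.75],[0,0,0]],
])

```text
t: 12.12
eef_pos: [0.4982, -0.0095, 0.0346]
orientation: [0.161, 0.987, -0.002, 0.001]
contact_force: [-2.9, 1.4, 5.0]
width: 0.0002
```

arm_command([
  [0,[0.03,0,0.08],[0,0,0]],
  [0,[0.04,0,0.17],[0,0,0]],
  [0,[0.04,0,0.17],[0,0,0]],
  [0,[0.04,0,0.17],[0,0,0]],
])

```text
t: 12.62
eef_pos: [0.4982, -0.0094, 0.0334]
orientation: [0.161, 0.987, -0.002, 0.001]
contact_force: [-2.1, -0.8, 8.4]
width: 0.0001
```

arm_command([
  [0,[0,0,-0.3],[0,0,0]],
  [0,[0,0,-1],[0,0,0]],
  [0,[0,0,-5],[0,0,0]],
  [0,[0,0,-11],[0,0,0]],
  [0,[0,0,-14],[0,0,0]],
  [0,[0,0,-14],[0,0,0]],
  [0,[0,0,-14],[0,0,0]],
])

```text
t: 13.5
eef_pos: [0.4976, -0.0087, 0.1726]
orientation: [0.161, 0.987, -0.002, 0.001]
contact_force: [0.5, 0.0, -1.5]
width: -0.0
```

```bash
python3 chk.py b3 "(.4975,-.0095,.17)"
```

```text
long 345 z p50,p90 [0.034  0.0354] xy [ 0.5391 -0.2745]
roll 212 z p50,p90 [0.0337 0.0353] xy [ 0.4971 -0.0089]
round 118 z p50,p90 [0.0335 0.0352] xy [0.5105 0.3052]
spare 190 z p50,p90 [0.0407 0.0428] xy [0.3446 0.3551]
13.55 [ 0.4975 -0.0087  0.1722] [0.64 0.28 0.22] [-0.03 -0.08  0.22]
```

View pics/b3.png

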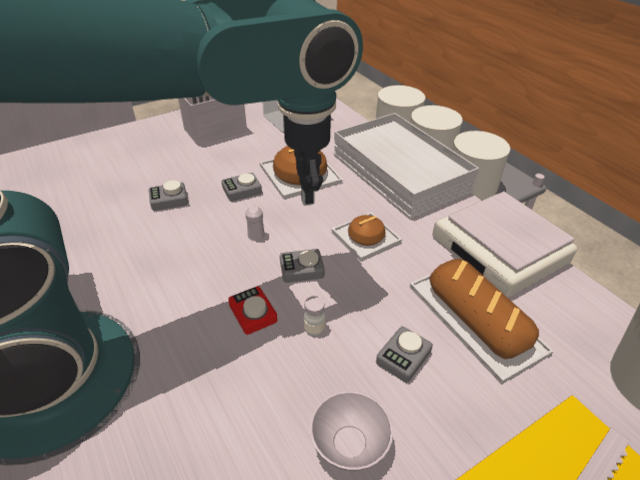

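```bash
python3 -c "
from plant import close_job
print(close_job())"
```

```text
the job is handed in; nothing more can be done
None
```

I pressed the start buttons of the long loaf's, the round loaf's and the roll's timers, in that order, using the shut fingertips. I handed the job in at about 13.6 s, with the arm clear 17 cm above the table. No verdict was reported.

| Timer | Last force reading while pressed | Button top before | Button top after |
|---|---|---|---|
| Long loaf | 7.3 N | 43.4 mm | 35.4 mm |
| Round loaf | 8.0 N | 43.1 mm | 35.2 mm |
| Roll | 8.4 N | 43.3 mm | 35.3 mm |

- **Travel:** all three tops dropped by about 8 mm, which is full travel. The side camera reads heights a little low: 43 mm where the text says 44 mm.
- **Other objects:** the spare timer's button still reads about 43 mm, so it is not pressed. By eye, the timers, bread, shaker, jar, bowl and red lookalike are where they started. I measured only the button positions. They stayed within about 1 mm, except that the round's reading changed by 3 mm when it was pressed. Its reading also includes part of the button's side.
- **Disagreements:** the two cameras differed by 1 to 3 mm on button positions, against buttons 40 mm across. A sideways force of about 4 N appeared during the first press, and I eased it off before lifting.

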